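Dock a vial carrier under its gravity catch

ROBOT

A 7-joint arm with a two-finger parallel gripper is mounted at the origin on a cart in front of the work surface, level with it; the furniture and walls round the work are solid. World frame = base frame: x ahead of the robot, y to its left, z up, the work surface at z = 0. Lengths are in m, angles in rad, forces in N, time in s.
With the tool pointing down it reaches from about 0.35 to 0.9 m from the base axis. Payload 8.1 kg.
Tool frame: the origin (TCP) lies at the very end of the fingers, on their centre line; the grasp point (between the pads) lies 19 mm behind it; z points along the fingers, y is the line along which they close (so a half turn about z gives the same grasp; the last joint's range is limited). The gripper opens to 92 mm and grips with 3 to 60 N. Pads are 19 mm wide; open, the fingers measure 130 mm over their backs; the gripper's body (75 mm by 190 mm) begins 47 mm behind the grasp point.
Start: joints at [1.091, 0.434, 0.025, 1.573, -0.012, 1.134, -0.075], TCP at [0.23, -0.581, 0.227] pointing down, gripper open.
Joint ranges: [-2.62, 2.62], [-0.44, 2.09], [-1.27, 1.32], [0.08, 2.57], [-1.32, 4.46], [0.12, 2], [-2.74, 2.74]. Speed limits (rad/s): [2.22, 2.22, 3.01, 3.01, 3.14, 3.14, 3.14].

INTERFACE

Orientations are given as a rotation vector (axis times angle).
In Python, from cell import arm gives the robot as it stands.
- The arm moves only by the tool drive_tool, never from a script. Its argument "targets" is a list of rows, each a list of 7 numbers: the turn, a rotation vector about the world's x, y, z in units of 5 degrees (1.0 is 5 degrees), then the shift along the world's x, y, z in units of 40 mm (1.0 is 40 mm), then the opening, from 0 (shut) to 1 (fully open). In form: [[wx, wy, wz, dx, dy, dz, fingers], ...]. A call has 1 to 5 rows; each row is the pose to reach, as a shift and turn from the pose commanded when the call began; what a row does not reach only later rows make up. A row lasts 1/10 s, in which the tool goes at most 50 mm and 8.59 degrees, less where a joint would pass 70% of its speed; a pose out of reach is approached as far as the arm can. A call with a gripper value outside its range is refused whole. The fingers move at their own pace and stop on an object; "force" is the grip in N (left out, the last holds). Time passes only in rows, so rows that repeat a pose let the fingers close. It gives the time, the measured TCP pose, the force, the opening and the grip force at its end, in the units of the state.
- arm.observe(): the state, without advancing time (a new reading comes with each control period).
- arm.get_image(name): name is "scene" or "top"; returns a dict with "pixels" (384x512x3 uint8, red, green, blue), "intrinsics" (3x3 intrinsics, pixels), "rvec" (rotation vector, rad) and "tvec" (3), from world to camera coordinates, as OpenCV has them. Camera axes: x right, y down, z forward; pixel columns grow to the right and rows downward; lengths in m; the calibration is good to about 2 mm. A picture is of the moment at which its call begins. There is no depth.
- arm.sign_off(): hands the job in; it is judged then, once.
The state is a dict: "clock": time; "joints": joint angles; "dq": joint speeds; "joint_efforts": joint torques, N m; "position": TCP position; "ee_rot": TCP orientation; "force": force on the tool from outside, world axes, zero at the start; "ft_torque": the same for the moment, N m; "width": opening from 0.0 (shut) to 1.0 (fully open); "gripper_force": force on a finger pad.
Only numpy, scipy, OpenCV 4.12 (cv2) and the standard library are available. Lean on these libraries where they do the work, as an engineer would, in place of code of your own. Each camera call takes 0.05 s, during which the arm holds its last target. There are 200 camera calls.

TASK

Lift the loaded vial carrier by its handle, set it down in the flared mouth of the docking slide and push it in along the slide, letting the carrier's own front edge lift the hinged catch, until the catch drops fully down behind the carrier. Then, with the catch down, pull the carrier back firmly but gently against the catch for a moment to prove that it is locked, and let go. Keep the vials standing in the carrier, do not ram the carrier against the slide, catch or end block, keep the gripper off the catch, and leave the things round about alone.

Things in the scene. Friction and masses are not known exactly. Their poses are not given: they have to be found in the camera images.
- carrier_grip (a point): Grasp point in the middle of the upright handle of the vial carrier (0.4 to 0.65 kg loaded): a black plate 12 mm thick along x, 32 mm wide along y, its top 12 mm above this point, which lies 54 mm above the underside of the carrier's foot. Beside it the vials leave a lane 45 mm wide in y for fingers, floor (grey blocks) 20 mm below this point. x along the carrier, z up; the carrier is the same both ways round.
- carrier_foot (a point): Centre of the underside of the carrier's flat aluminium foot: 104 mm long (x), 130 mm wide (y), 8 mm thick. On it stand two grey blocks 94 x 34 mm, tops at 34 mm, each with two bores for vials; vial tops at 56 mm. The foot stands 14 mm out beyond the blocks on both y sides.
- dock_home (a point): Point on top of the docking slide's fixed 6 mm base plate, x in along the slide, y left, z up. The latched carrier's foot is centred here give or take 14 mm in x, as the stop bar is clamped (see catch). Rails' inner faces at y = +-66.5 mm (1.5 mm play) from x = -80 to +64 mm; from x = -28 mm on, lips 2 mm above the foot hold it down: it can only be slid in. Waxed foot, friction about 0.3.
- dock_mouth (a point): Point on the same plate, same axes, 170 mm before dock_home: set the middle of the carrier's foot down here. From 80 mm before dock_home outwards the rails flare at 12 degrees: a carrier standing here has 9 mm of side play at its front edge and is led in by the flares; its front edge is still short of the catch.
- catch (a joint): Angle of the gravity catch, rad: 0 down, about 0.15 riding on the foot. A steel arm 8 mm wide at the left rail, sloping down and inwards, 1 N at its nose, top at most 34 mm above the plate. Catch and grey end block (46 mm tall) sit on one stop bar, clamped anywhere within +-14 mm. 2 to 3 mm past latched it drops; at 3 mm two soft springs (2.5 N/mm together), at 8 mm the hard block. Proof pull: 7 to 12 N.
- wash_small: White wash bottle with a red cap, 52 mm thick, 120 mm tall, standing on the right; a bystander. Origin at the centre of its underside.
- septa_tin: Round white tin, 66 mm across, 26 mm tall, behind the work; a bystander. Origin at the centre of its underside.
- lab_timer: Small white bench timer with three buttons, 66 x 66 x 19 mm, on the right; a bystander. Origin at the centre of its underside.
- felt_marker: Capped white and red felt marker, 135 mm long, 17 mm thick, lying near the front edge; a bystander. Origin at the centre of its underside.
- vial_1_centre (a point): Middle (half-way up) of vial 1 of the four short glass vials in the carrier, 23 mm thick, 46 mm tall; standing in its bore it lies 33 mm above the plane of carrier_foot, 43 mm off its middle. z is the vial's axis.
- vial_2_centre (a point): Middle (half-way up) of vial 2 of the four short glass vials in the carrier, 23 mm thick, 46 mm tall; standing in its bore it lies 33 mm above the plane of carrier_foot, 43 mm off its middle. z is the vial's axis.
- vial_3_centre (a point): Middle (half-way up) of vial 3 of the four short glass vials in the carrier, 23 mm thick, 46 mm tall; standing in its bore it lies 33 mm above the plane of carrier_foot, 43 mm off its middle. z is the vial's axis.
- vial_4_centre (a point): Middle (half-way up) of vial 4 of the four short glass vials in the carrier, 23 mm thick, 46 mm tall; standing in its bore it lies 33 mm above the plane of carrier_foot, 43 mm off its middle. z is the vial's axis.
Things that resemble listed ones, but are neither listed nor needed, are in the scene too. Leave any orange or yellow look-alike of the part that bears vial_1_centre alone.

How it is judged:
On the way, in this order (a step that is already met when the one before it is completed fails the run):
1. the carrier's foot, low in the slide, lifts the catch and runs under it (value of joint catch above 0.08 rad and contact force between carrier and catch above 0.05 N and x of carrier_grip in the frame of dock_home between -0.135 and -0.02 m and z of carrier_grip in the frame of dock_home below 0.061 m), for 0.1 s.
2. the catch has dropped behind the carrier (x of carrier_grip in the frame of dock_home between -0.018 and 0.024 m and y of carrier_grip in the frame of dock_home between -0.005 and 0.005 m and z of carrier_grip in the frame of dock_home between 0.05 and 0.059 m and value of joint catch below 0.05 rad), for 0.2 s.
3. the carrier is pulled back against the dropped catch with at least 3 N on the catch for 0.2 s (all of step 2 and contact force between carrier and catch above 3 N), for 0.2 s.
At the end, for the whole second after the job is handed in: Carrier flat in the slide against or up to some mm beyond the catch (18 mm before to 20 mm beyond dock_home), 5 mm across, within 0.05 rad of its line; catch down (below 0.05 rad) behind it; all four vials upright within 0.2 rad in their bores (x of carrier_grip in the frame of dock_home between -0.018 and 0.02 m and y of carrier_grip in the frame of dock_home between -0.005 and 0.005 m and z of carrier_grip in the frame of dock_home between 0.05 and 0.059 m and value of joint catch below 0.05 rad and angle between the x axis of carrier_grip and the x axis of dock_home, either way round below 0.05 rad and angle between each of vial_1_centre, vial_2_centre, vial_3_centre, vial_4_centre's own z axis and vertical below 0.2 rad and distance between each of vial_1_centre, vial_2_centre, vial_3_centre, vial_4_centre and carrier_foot below 0.06 m); the robot touches nothing.
It fails at once if while sliding in, the carrier pressed on the docking slide or its end block with more than 30 N, or on its catch with more than 12 N ((x of carrier_grip in the frame of dock_home above -0.13 m and contact force between carrier and dock above 30 N) or contact force between carrier and catch above 12 N).
It fails at once if the gripper or arm pushed the catch (contact force between any of the arm, the fingers and catch above 1 N).
It fails at once if a vial left its bore or the carrier was tipped (distance between any of vial_1_centre, vial_2_centre, vial_3_centre, vial_4_centre and carrier_foot above 0.067 m or angle between carrier_grip's own z axis and vertical above 0.35 rad).
It fails at once if a bystander was moved by more than 15 mm (distance of any of wash_small, septa_tin, lab_timer, felt_marker from where it was at the start of the episode above 0.015 m).
It also fails if it takes over 72 s, if anything falls off the work surface, if the arm or the gripper's body presses on something with over 40 N, if the wrist force passes 120 N, or if a joint passes its speed limit or range.

## Working session

There is one attempt and no reset: what is moved stays moved. The work goes in short steps, Python scripts to look and compute and a tool call to move; the robot and the scene stay as the last step left them, time stands still between calls to the robot, and variables do not carry over. Pictures are saved under pics/ and viewed, at most 10 in all, crops included, and the job is handed in when it is done.

Besides the shell and the picture viewer there is one more tool, called after ">>>" as name(argument=value, ...), one argument or row to a line, values as JSON. drive_tool: Moves the arm, as the interface text tells. Its arguments: {"type":"object","properties":{"targets":{"type":"array"},"force":{"type":"number"}},"required":["targets"]}

```bash
mkdir -p pics; cat > h.py <<'E'
import numpy as np, cv2
from cell import arm
def get(n):
    d=arm.get_image(n); d["pixels"]=np.asarray(d["pixels"],np.uint8); return d
def save(p,f): cv2.imwrite(f,cv2.cvtColor(p,cv2.COLOR_RGB2BGR))
def ray(d,uv,z):
    K=np.array(d["intrinsics"],float);R=cv2.Rodrigues(np.array(d["rvec"],float))[0];t=np.array(d["tvec"],float).ravel()
    c=-R.T@t; v=R.T@np.linalg.solve(K,np.array([uv[0],uv[1],1.]))
    return c+v*(z-c[2])/v[2]
def proj(d,P):
    return cv2.projectPoints(np.array(P,float).reshape(-1,3),np.array(d["rvec"],float),np.array(d["tvec"],float),np.array(d["intrinsics"],float),None)[0].reshape(-1,2)
E
python3 - <<'E'
from h import *
a=get("scene");b=get("top")
save(a["pixels"],"pics/s0.png");save(b["pixels"],"pics/t0.png")
for d in(a,b):
    R=cv2.Rodrigues(np.array(d["rvec"],float))[0];print(-R.T@np.array(d["tvec"],float).ravel(),d["intrinsics"][0],R.tolist())
print(arm.observe())
E
```

```text
[0.12205258 0.60354416 0.62389497] [370.53711286   0.         258.10776747] [[-0.8107504729053221, -0.5849032206090222, 0.023914288720133264], [-0.3552274673910458, 0.45909826265200826, -0.814274051926531], [0.4652925070262145, -0.6686680848904791, -0.5799878232809368]]
[ 0.36497292 -0.05339613  1.32976857] [392.63850763   0.         260.47245079] [[-0.006377350922775138, -0.9999796479186775, 0.0001820539628070994], [-0.9898318007878419, 0.006286762141535229, -0.14210377465385576], [0.1420997380163167, -0.0010864484402645092, -0.9898517485388814]]
{'clock': 0.1, 'joints': array([ 1.0914035 ,  0.43517088,  0.02500887,  1.57397952, -0.01155288,
        1.1339865 , -0.07507455]), 'dq': array([ 0.0002465 , -0.00188609,  0.00218227, -0.00371595, -0.00068558,
        0.00083344, -0.00055235]), 'joint_efforts': array([ 2.89829994e-03, -6.69123316e+01,  9.87839252e-01, -3.15147543e+01,
       -6.05385751e-02,  3.73749586e-02,  1.19860724e-04]), 'position': array([ 0.22971925, -0.58077996,  0.22602324]), 'ee_rot': array([-3.08471521e+00, -5.88034865e-01,  6.94253669e-04]), 'force': array([-1.35788251, -0.08527743,  0.70311888]), 'ft_torque': array([-0.03928463, -0.03648248,  0.03274531]), 'gripper_force': 0.0, 'width': 1.000130442337902}
```

View pics/s0.png

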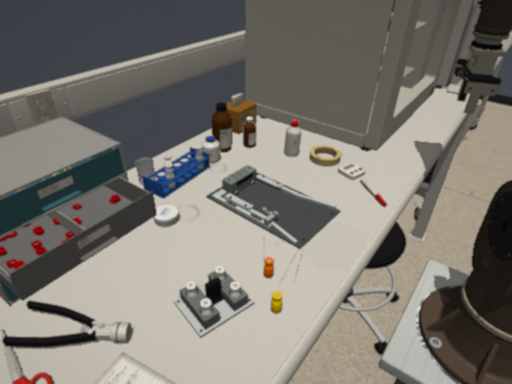

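View pics/t0.png

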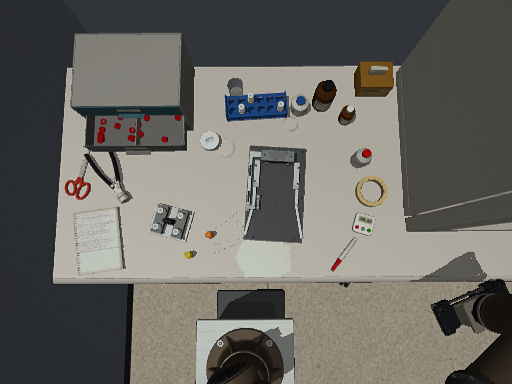

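The scene picture shows the carrier at (214,298) with a black handle and the dock at (275,205). In the top picture the carrier is at (172,222) and the dock at (273,195), with its end block at (277,155).

These could be mistaken for what I want:
- **Carrier:** the blue vial rack at top (257,106) or the drawer of red caps at top (135,130).
- **Carrier vials:** the orange vial at (210,234) and the yellow vial at (189,254).

By the description, the carrier is the piece with the aluminium foot and grey blocks at (172,222). I'll check that in a close crop.

```bash
python3 - <<'E'
from h import *
p=cv2.imread("pics/t0.png");s=cv2.imread("pics/s0.png")
A=cv2.resize(p[135:255,140:320],None,fx=4.4,fy=4.4,interpolation=cv2.INTER_CUBIC)
cv2.imwrite("pics/tc.png",A)
B=cv2.resize(s[160:340,165:345],None,fx=3.3,fy=3.3,interpolation=cv2.INTER_CUBIC)
cv2.imwrite("pics/sc.png",B)
E
```

```text
(no output)
```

View pics/tc.png

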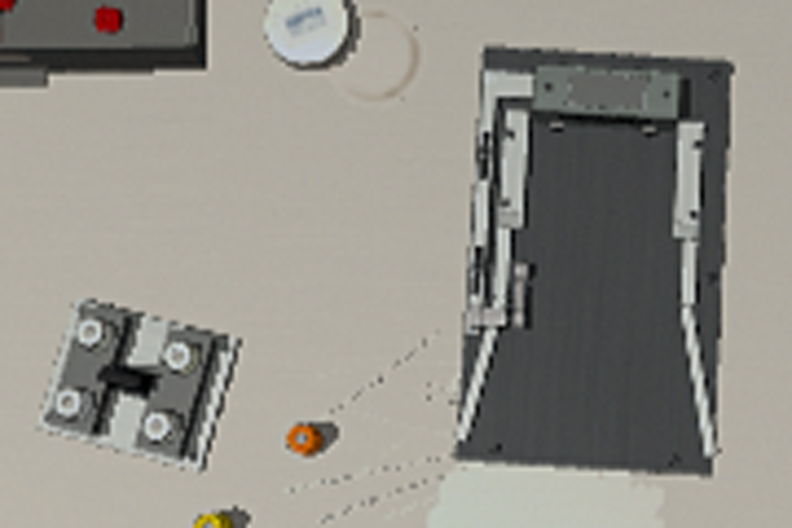

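View pics/sc.png

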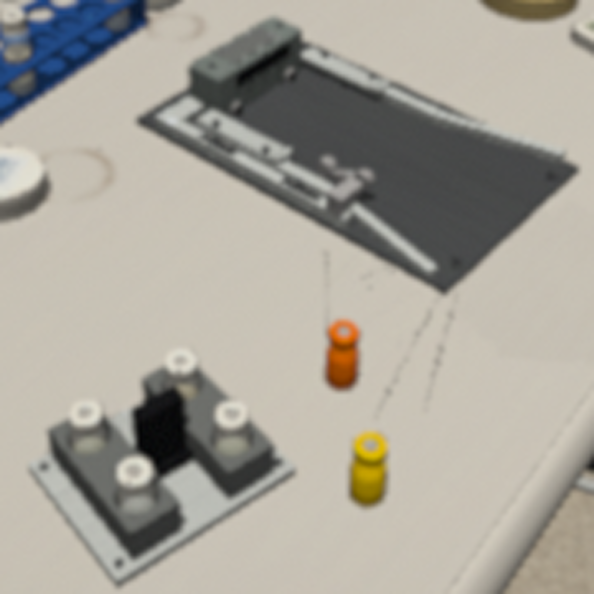

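The crop confirms the choice: the foot, two grey blocks, four white-ringed vials and black handle at crop (128,380). I can also read the dock's rail kinks at crop (495,310) and (688,308), its rail ends near y=115, and the catch at (522,290).

```bash
cat > m.py <<'E'
from h import *
a=get("scene");b=get("top")
T=lambda u,v:(140+(u+.5)/4.4-.5,135+(v+.5)/4.4-.5); S=lambda u,v:(165+(u+.5)/3.3-.5,160+(v+.5)/3.3-.5)
vt=np.array([ray(b,T(*q),.056) for q in [(90,332),(179,355),(67,402),(158,426)]])
vs=np.array([ray(a,S(*q),.056) for q in [(85,411),(134,470),(180,360),(232,413)]])
print("vials top\n",vt.round(4),vt.mean(0).round(4),"\nscene\n",vs.round(4),vs.mean(0).round(4))
yaw=lambda d:np.degrees(np.arctan2(d[1],d[0])).round(2)
print("carrier yaw",yaw(vt[0]-vt[2]),yaw(vt[1]-vt[3]),"wide",yaw(vt[0]-vt[1])-90,yaw(vt[2]-vt[3])-90)
print("scene pair dirs",yaw(vs[2]-vs[0]),yaw(vs[3]-vs[1]),yaw(vs[1]-vs[0]),yaw(vs[3]-vs[2]))
P=np.array([ray(b,T(*q),.006) for q in [(487,47),(732,65),(713,474),(458,458)]])
Q=np.array([ray(a,S(*q),.006) for q in [(138,120),(578,170),(445,291)]])
print("plate top\n",P.round(4),yaw(P[0]-P[3]),yaw(P[1]-P[2]),yaw(P[0]-P[1])-90,yaw(P[3]-P[2])-90,"\nscene TL,BR,BL\n",Q.round(4),yaw(Q[0]-Q[2]),yaw(Q[2]-Q[1])-90)
for n,q in dict(kinkL=(497,312),kinkR=(686,308),endL=(520,110),endR=(690,122),lipL=(510,226),lipR=(688,237)).items(): print(n,ray(b,T(*q),.02).round(4))
E
python3 m.py
```

```text
vials top
 [[0.5047 0.2729 0.056 ]
 [0.4872 0.2066 0.056 ]
 [0.453  0.2883 0.056 ]
 [0.4349 0.2208 0.056 ]] [0.47   0.2471 0.056 ] 
scene
 [[0.5065 0.2748 0.056 ]
 [0.4541 0.2893 0.056 ]
 [0.4883 0.2097 0.056 ]
 [0.4357 0.2234 0.056 ]] [0.4711 0.2493 0.056 ]
carrier yaw -16.56 -15.25 wide -14.799999999999997 -14.989999999999995
scene pair dirs -105.66 -105.53 164.54 165.37
plate top
 [[ 0.7343 -0.0207  0.006 ]
 [ 0.7185 -0.2136  0.006 ]
 [ 0.3985 -0.1918  0.006 ]
 [ 0.4119  0.0023  0.006 ]] -4.08 -3.89 -4.689999999999998 -3.9399999999999977 
scene TL,BR,BL
 [[ 0.7318 -0.0153  0.006 ]
 [ 0.3968 -0.1845  0.006 ]
 [ 0.4111  0.0073  0.006 ]] -4.04 -4.269999999999996
kinkL [ 0.5221 -0.0281  0.02  ]
kinkR [ 0.5242 -0.1724  0.02  ]
endL [ 0.6798 -0.0465  0.02  ]
endR [ 0.6695 -0.1783  0.02  ]
lipL [ 0.5886 -0.0383  0.02  ]
lipR [ 0.5791 -0.175   0.02  ]
```

The measurements agree with each other and with the sizes given:
- **Carrier:** centre about (0.4706, 0.248), yaw −15.3°. The vials are spaced 54 x 69 mm, as they should be.
- **Dock:** yaw −4.1°, home about (0.609, −0.106), mouth about (0.440, −0.095).

I'm moving over to the carrier.

>>> drive_tool(
  targets=[
    [0,0,0.6,0.7,1.0,0,1],
    [0,0,1.2,1.4,2.0,0,1],
    [0,0,1.8,2.1,3.0,0,1],
    [0,0,2.4,2.8,4.0,0,1],
    [0,0,3.0,3.5,5.0,0,1],
  ],
  force=30,
)

```text
clock: 0.7
position: [0.3707, -0.3794, 0.2268]
ee_rot: [2.982, 0.989, 0.0]
force: [0.5, -0.0, -0.0]
width: 0.998
gripper_force: 0.0
```

>>> drive_tool(
  targets=[
    [0,0,0.6,0.5,1.1,0,1],
    [0,0,1.2,1.0,2.2,0,1],
    [0,0,1.8,1.5,3.3,0,1],
    [0,0,2.4,2.0,4.4,0,1],
    [0,0,3.0,2.5,5.5,0,1],
  ],
)

```text
clock: 1.2
position: [0.4703, -0.1594, 0.2269]
ee_rot: [2.827, 1.37, 0.0]
force: [1.2, 0.3, -0.5]
width: 1.0
gripper_force: 0.0
```

>>> drive_tool(
  targets=[
    [0,0,0.6,0,1.2,0,1],
    [0,0,1.2,0,2.4,0,1],
    [0,0,1.8,0,3.6,0,1],
    [0,0,2.4,0,4.8,0,1],
    [0,0,3.0,0,6.0,0,1],
  ],
)

```text
clock: 1.7
position: [0.4696, 0.0806, 0.2269]
ee_rot: [2.624, 1.727, 0.0]
force: [1.2, -1.2, 0.2]
width: 0.995
gripper_force: 0.0
```

>>> drive_tool(
  targets=[
    [0,0,0.4,0,1.1,0,1],
    [0,0,0.8,0,2.2,0,1],
    [0,0,1.2,0,3.3,0,1],
    [0,0,1.64,0,4.22,0,1],
    [0,0,1.64,0,4.22,0,1],
  ],
)

```text
clock: 2.2
position: [0.4685, 0.2536, 0.2269]
ee_rot: [-2.486, -1.916, -0.003]
force: [-0.4, 0.4, -0.5]
width: 0.999
gripper_force: 0.0
```

>>> drive_tool(
  targets=[
    [0,0,-0.1,0.05,-0.1,-0.8,1],
    [0,0,-0.1,0.05,-0.1,-1.6,1],
    [0,0,-0.1,0.05,-0.1,-2.6,1],
    [0,0,-0.1,0.05,-0.1,-3.0,1],
    [0,0,-0.1,0.05,-0.1,-3.0,1],
  ],
)

```text
clock: 2.7
position: [0.4705, 0.2418, 0.1043]
ee_rot: [-2.505, -1.896, 0.008]
force: [-0.3, 0.0, 0.6]
width: 0.999
gripper_force: 0.0
```

```bash
python3 - <<'E'
from h import *
a=get("scene");b=get("top");o=arm.observe()
print(o["position"],o["ee_rot"])
p=proj(a,[o["position"],[.4706,.248,.066]]);q=proj(b,[o["position"],[.4706,.248,.066]]);print(p,q)
A=cv2.resize(a["pixels"][215:335,150:290],None,fx=4,fy=4,interpolation=cv2.INTER_CUBIC)
for i,(u,v) in enumerate(p): cv2.circle(A,(int((u-150)*4),int((v-215)*4)),3,[(255,0,0),(0,255,0)][i],-1)
save(A,"pics/s1.png")
E
```

```text
[0.47215861 0.24339166 0.10716417] [ 2.50466529e+00  1.89630067e+00 -1.98546979e-04]
[[213.04232481 264.19175462]
 [213.05487982 280.81088516]] [[165.06539557 218.63251091]
 [166.69105163 220.22165005]]
```

View pics/s1.png

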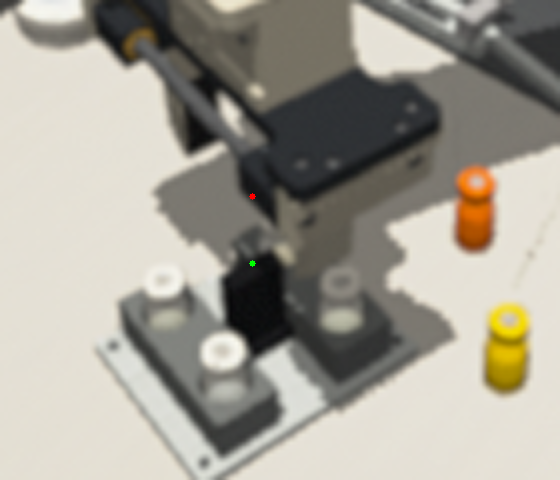

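The green dot, my estimated handle top, lies on the handle at crop (252,263), and the open gripper straddles it. I'm correcting +4 mm in y, then descending and closing.

>>> drive_tool(
  targets=[
    [0,0,0,-0.03,0.1,0,1],
    [0,0,0,-0.03,0.1,-0.5,1],
    [0,0,0,-0.03,0.1,-1.0,1],
    [0,0,0,-0.03,0.1,-1.5,1],
    [0,0,0,-0.03,0.1,-1.7,1],
  ],
)

```text
clock: 3.3
position: [0.4708, 0.2478, 0.0385]
ee_rot: [2.504, 1.897, 0.0]
force: [0.3, -0.3, 1.5]
width: 1.002
gripper_force: 0.0
```

>>> drive_tool(
  targets=[
    [0,0,0,0,0,0,0.4],
    [0,0,0,0,0,0,0.25],
    [0,0,0,0,0,0,0.15],
    [0,0,0,0,0,0,0.05],
    [0,0,0,0,0,0,0],
  ],
  force=15,
)

```text
clock: 3.8
position: [0.4711, 0.2478, 0.0393]
ee_rot: [2.504, 1.897, 0.001]
force: [0.2, -0.6, -0.1]
width: 0.615
gripper_force: 0.0
```

>>> drive_tool(
  targets=[
    [0,0,0,0,0,0,0],
    [0,0,0,0,0,0,0],
    [0,0,0,0,0,0,0],
    [0,0,0,0,0,0,0],
    [0,0,0,0,0,0,0],
  ],
  force=40,
)

```text
clock: 4.3
position: [0.4707, 0.2476, 0.0387]
ee_rot: [2.504, 1.897, -0.0]
force: [-0.1, 0.3, -0.3]
width: 0.177
gripper_force: 0.0
```

>>> drive_tool(
  targets=[
    [0,0,0,0,0,0,0],
    [0,0,0,0,0,0,0],
    [0,0,0,0,0,0,0],
  ],
)

```text
clock: 4.6
position: [0.4707, 0.2476, 0.0387]
ee_rot: [-2.504, -1.897, 0.0]
force: [0.5, 0.6, 0.3]
width: 0.126
gripper_force: 40.0
```

>>> drive_tool(
  targets=[
    [0,0,0,0,0,0.2,0],
    [0,0,0,0,0,0.5,0],
    [0,0,0,0,0,0.9,0],
    [0,0,0,0,0,1.3,0],
    [0,0,0,0,0,1.5,0],
  ],
)

```text
clock: 5.1
position: [0.4712, 0.2481, 0.1006]
ee_rot: [2.504, 1.897, 0.003]
force: [0.4, 1.0, -5.8]
width: 0.126
gripper_force: 40.0
```

Lifted: about 5.8 N, opening 11.6 mm. I'm carrying it over to the mouth.

>>> drive_tool(
  targets=[
    [0,0,0,0,-0.1,0.3,0],
    [0,0,0.1,-0.03,-0.4,0.6,0],
    [0,0,0.3,-0.1,-0.9,0.9,0],
    [0,0,0.5,-0.17,-1.6,1.0,0],
    [0,0,0.7,-0.25,-2.4,1.0,0],
  ],
)

```text
clock: 5.6
position: [0.4607, 0.1513, 0.1398]
ee_rot: [2.443, 1.975, 0.002]
force: [0.5, -0.5, -4.7]
width: 0.13
gripper_force: 40.0
```

>>> drive_tool(
  targets=[
    [0,0,0.2,-0.08,-0.8,0,0],
    [0,0,0.4,-0.16,-1.6,0,0],
    [0,0,0.6,-0.24,-2.4,0,0],
    [0,0,0.8,-0.32,-3.2,0,0],
    [0,0,1.0,-0.4,-4.0,0,0],
  ],
)

```text
clock: 6.1
position: [0.4441, -0.01, 0.139]
ee_rot: [2.356, 2.078, -0.001]
force: [0.8, 0.2, -5.7]
width: 0.128
gripper_force: 40.0
```

>>> drive_tool(
  targets=[
    [0,0,0.2,-0.06,-0.8,0,0],
    [0,0,0.4,-0.1,-1.4,0,0],
    [0,0,0.5,-0.13,-1.9,0,0],
    [0,0,0.6,-0.13,-2.17,0,0],
    [0,0,0.6,-0.13,-2.17,0,0],
  ],
)

```text
clock: 6.6
position: [0.4389, -0.0972, 0.1388]
ee_rot: [2.305, 2.135, -0.002]
force: [-0.2, 0.4, -4.8]
width: 0.125
gripper_force: 40.0
```

>>> drive_tool(
  targets=[
    [0,0,0,0,0,-0.3,0],
    [0,0,0,0,0,-0.8,0],
    [0,0,0,0,0,-1.3,0],
    [0,0,0,0,0,-1.6,0],
    [0,0,0,0,0,-1.6,0],
  ],
)

```text
clock: 7.1
position: [0.4383, -0.0941, 0.0731]
ee_rot: [-2.298, -2.138, 0.003]
force: [-0.5, -0.6, -4.9]
width: 0.133
gripper_force: 40.0
```

```bash
python3 - <<'E'
from h import *
a=get("scene");b=get("top");o=arm.observe()
print(o["position"],o["ee_rot"],o["force"])
A=cv2.resize(a["pixels"][150:290,190:350],None,fx=4,fy=4,interpolation=cv2.INTER_CUBIC)
B=cv2.resize(b["pixels"][135:255,235:320],None,fx=4.6,fy=4.6,interpolation=cv2.INTER_CUBIC)
save(A,"pics/s2.png");save(B,"pics/t2.png")
E
```

```text
[ 0.4396557  -0.09451484  0.07480744] [-2.30025339e+00 -2.13903227e+00 -7.85823116e-05] [ 0.52204243  0.00694405 -4.62266094]
```

View pics/s2.png

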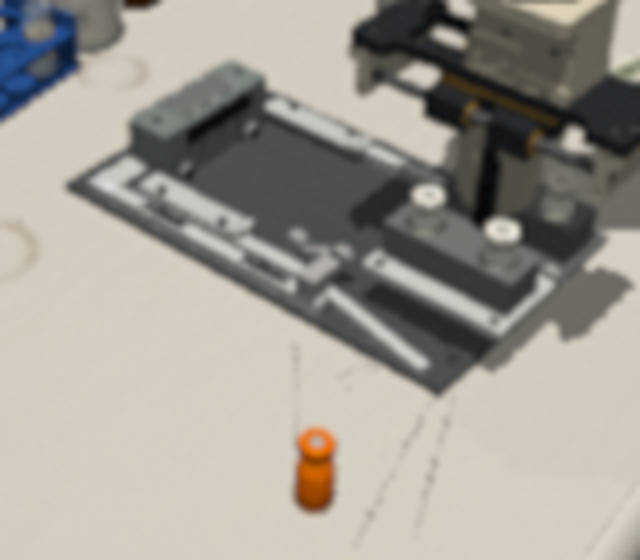

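The scene view shows the carrier squarely over the mouth, its left front corner at crop (372,258) inside the left flare at (320,295), with the vials standing. I'm lowering it.

>>> drive_tool(
  targets=[
    [0,0,0,0,0,-0.25,0],
    [0,0,0,0,0,-0.5,0],
    [0,0,0,0,0,-0.65,0],
    [0,0,0,0,0,-0.7,0],
    [0,0,0,0,0,-0.74,0],
  ],
)

```text
clock: 7.7
position: [0.4394, -0.0951, 0.0449]
ee_rot: [-2.301, -2.138, 0.0]
force: [0.6, 0.9, -5.4]
width: 0.127
gripper_force: 40.0
```

>>> drive_tool(
  targets=[
    [0,0,0,0,0,0,0],
    [0,0,0,0,0,-0.02,0],
    [0,0,0,0,0,-0.02,0],
  ],
)

```text
clock: 8.0
position: [0.4398, -0.0952, 0.0447]
ee_rot: [2.301, 2.138, 0.001]
force: [-1.1, 0.4, -1.3]
width: 0.131
gripper_force: 40.0
```

```bash
python3 - <<'E'
from h import *
a=get("scene");b=get("top");o=arm.observe()
print(o["position"],o["ee_rot"],o["force"])
A=cv2.resize(a["pixels"][165:265,220:350],None,fx=5,fy=5,interpolation=cv2.INTER_CUBIC)
save(A,"pics/s3.png")
E
```

```text
[ 0.43976997 -0.0951816   0.04465743] [2.30118205e+00 2.13791051e+00 5.27068707e-04] [-0.55947597 -0.74920984 -0.13313703]
```

View pics/s3.png

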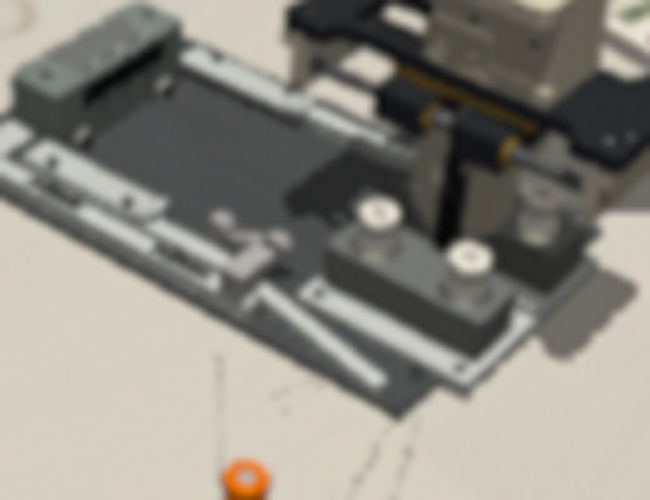

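The carrier is seated: the weight is off the tool and the foot lies flat between the flares, its left front corner at (310,290). I'm pushing in slowly and watching the side force.

>>> drive_tool(
  targets=[
    [0,0,0,0.1,-0.007,0,0],
    [0,0,0,0.3,-0.021,0,0],
    [0,0,0,0.5,-0.036,0,0],
    [0,0,0,0.65,-0.047,0,0],
    [0,0,0,0.75,-0.054,0,0],
  ],
  force=20,
)

```text
clock: 8.6
position: [0.4702, -0.0974, 0.0446]
ee_rot: [2.302, 2.138, -0.0]
force: [-4.9, 0.5, 9.6]
width: 0.132
gripper_force: 20.0
```

>>> drive_tool(
  targets=[
    [0,0,0,0.05,-0.004,0,0],
    [0,0,0,0.1,-0.007,0,0],
    [0,0,0,0.15,-0.011,0,0],
    [0,0,0,0.2,-0.014,0,0],
    [0,0,0,0.25,-0.018,0,0],
  ],
)

```text
clock: 9.1
position: [0.4798, -0.0981, 0.0446]
ee_rot: [2.302, 2.138, -0.001]
force: [-4.4, 0.8, 9.5]
width: 0.131
gripper_force: 20.0
```

>>> drive_tool(
  targets=[
    [0,0,0,0.05,-0.004,0.01,0],
    [0,0,0,0.1,-0.007,0.02,0],
    [0,0,0,0.15,-0.011,0.02,0],
    [0,0,0,0.2,-0.014,0.02,0],
  ],
)

```text
clock: 9.5
position: [0.4872, -0.0987, 0.0448]
ee_rot: [-2.301, -2.138, 0.001]
force: [-0.9, 0.0, -3.9]
width: 0.13
gripper_force: 20.0
```

>>> drive_tool(
  targets=[
    [0,0,0,0.05,-0.004,0,0],
    [0,0,0,0.1,-0.007,0,0],
    [0,0,0,0.15,-0.011,0,0],
    [0,0,0,0.2,-0.014,0,0],
  ],
)

```text
clock: 9.9
position: [0.4957, -0.0992, 0.0451]
ee_rot: [-2.302, -2.138, 0.0]
force: [-0.4, -0.6, -5.7]
width: 0.13
gripper_force: 20.0
```

>>> drive_tool(
  targets=[
    [0,0,0,0.05,-0.004,-0.01,0],
    [0,0,0,0.1,-0.007,-0.01,0],
    [0,0,0,0.15,-0.011,-0.01,0],
    [0,0,0,0.2,-0.014,-0.01,0],
    [0,0,0,0.25,-0.018,-0.01,0],
  ],
)

```text
clock: 10.4
position: [0.5058, -0.0999, 0.0447]
ee_rot: [2.302, 2.138, 0.0]
force: [0.2, -0.1, -5.6]
width: 0.128
gripper_force: 20.0
```

>>> drive_tool(
  targets=[
    [0,0,0,0.05,-0.004,0,0],
    [0,0,0,0.1,-0.007,0,0],
    [0,0,0,0.15,-0.011,0,0],
    [0,0,0,0.2,-0.014,0,0],
    [0,0,0,0.25,-0.018,0,0],
  ],
)

```text
clock: 10.9
position: [0.5158, -0.1006, 0.0448]
ee_rot: [2.302, 2.138, 0.0]
force: [0.0, -0.2, -5.7]
width: 0.131
gripper_force: 20.0
```

>>> drive_tool(
  targets=[
    [0,0,0,0,0,-0.01,0],
    [0,0,0,0,0,-0.015,0],
    [0,0,0,0,0,-0.015,0],
  ],
)

```text
clock: 11.2
position: [0.5162, -0.1007, 0.0447]
ee_rot: [2.301, 2.137, 0.001]
force: [-0.7, -0.9, 2.6]
width: 0.132
gripper_force: 20.0
```

```bash
python3 - <<'E'
from h import *
a=get("scene");o=arm.observe()
print(o["position"],o["ee_rot"],o["force"],o["ft_torque"])
A=cv2.resize(a["pixels"][160:250,210:320],None,fx=6,fy=6,interpolation=cv2.INTER_CUBIC)
save(A,"pics/s4.png")
E
```

```text
[ 0.51616187 -0.1006385   0.04469056] [2.30076384e+00 2.13751239e+00 1.35574532e-03] [ 0.27273079 -0.65113402  3.1447465 ] [-0.01791574  0.15594516  0.01356444]
```

View pics/s4.png

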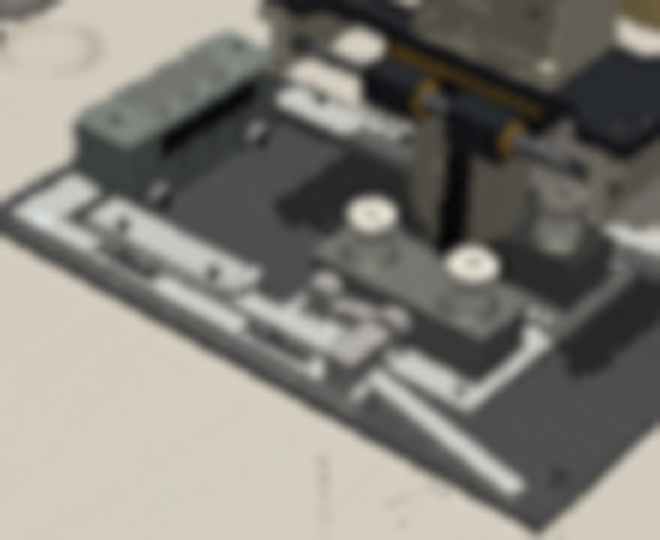

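The foot is between the straight rails and running under the catch at (350,330), with the vials standing. I'm pushing on.

>>> drive_tool(
  targets=[
    [0,0,0,0.05,-0.004,0,0],
    [0,0,0,0.1,-0.007,0,0],
    [0,0,0,0.15,-0.011,0,0],
    [0,0,0,0.2,-0.014,0,0],
    [0,0,0,0.25,-0.018,0,0],
  ],
)

```text
clock: 11.75
position: [0.5249, -0.1013, 0.0447]
ee_rot: [-2.301, -2.138, 0.002]
force: [-6.3, 0.4, 9.9]
width: 0.13
gripper_force: 20.0
```

>>> drive_tool(
  targets=[
    [0,0,0,0.05,-0.004,0,0],
    [0,0,0,0.1,-0.007,0,0],
    [0,0,0,0.15,-0.011,0,0],
    [0,0,0,0.2,-0.014,0,0],
    [0,0,0,0.25,-0.018,0,0],
  ],
)

```text
clock: 12.25
position: [0.5349, -0.102, 0.0447]
ee_rot: [-2.301, -2.138, 0.002]
force: [-6.0, 0.4, 10.3]
width: 0.133
gripper_force: 20.0
```

>>> drive_tool(
  targets=[
    [0,0,0,0.05,-0.004,0,0],
    [0,0,0,0.1,-0.007,0,0],
    [0,0,0,0.15,-0.011,0,0],
    [0,0,0,0.2,-0.014,0,0],
    [0,0,0,0.25,-0.018,0,0],
  ],
)

```text
clock: 12.75
position: [0.5449, -0.1027, 0.0447]
ee_rot: [-2.301, -2.138, 0.002]
force: [-5.9, 0.9, 9.8]
width: 0.133
gripper_force: 20.0
```

>>> drive_tool(
  targets=[
    [0,0,0,0.05,-0.004,0.005,0],
    [0,0,0,0.1,-0.007,0.005,0],
    [0,0,0,0.15,-0.011,0.005,0],
    [0,0,0,0.2,-0.014,0.005,0],
    [0,0,0,0.25,-0.018,0.005,0],
  ],
)

```text
clock: 13.25
position: [0.5549, -0.1034, 0.0447]
ee_rot: [-2.301, -2.138, 0.001]
force: [-5.6, -0.5, 7.5]
width: 0.127
gripper_force: 20.0
```

>>> drive_tool(
  targets=[
    [0,0,0,0.05,-0.004,0,0],
    [0,0,0,0.1,-0.007,0,0],
    [0,0,0,0.15,-0.011,0,0],
    [0,0,0,0.2,-0.014,0,0],
    [0,0,0,0.25,-0.018,0,0],
  ],
)

```text
clock: 13.75
position: [0.565, -0.1042, 0.0447]
ee_rot: [-2.301, -2.138, 0.001]
force: [-4.8, 0.0, 8.2]
width: 0.132
gripper_force: 20.0
```

>>> drive_tool(
  targets=[
    [0,0,0,0.05,-0.004,0,0],
    [0,0,0,0.1,-0.007,0,0],
    [0,0,0,0.15,-0.011,0,0],
    [0,0,0,0.2,-0.014,0,0],
    [0,0,0,0.25,-0.018,0,0],
  ],
)

```text
clock: 14.25
position: [0.575, -0.1048, 0.0447]
ee_rot: [-2.301, -2.138, 0.001]
force: [-5.3, -0.4, 7.3]
width: 0.128
gripper_force: 20.0
```

>>> drive_tool(
  targets=[
    [0,0,0,0.05,-0.004,0,0],
    [0,0,0,0.1,-0.007,0,0],
    [0,0,0,0.125,-0.009,0,0],
  ],
)

```text
clock: 14.55
position: [0.5801, -0.1052, 0.0447]
ee_rot: [-2.301, -2.138, 0.001]
force: [-5.1, -0.4, 7.8]
width: 0.13
gripper_force: 20.0
```

```bash
python3 - <<'E'
from h import *
b=get("top");T=lambda u,v:(140+(u+.5)/4.4-.5,135+(v+.5)/4.4-.5)
e=np.array([.9974,-.0715,0]);h=np.array([.609,-.106,0])
for n,q,z in [("block bottom",(600,122),.006),("block top edge",(600,112),.052),("springs L",(558,130),.015),("springs R",(648,134),.015)]:
    p=ray(b,T(*q),z);print(n,p.round(4),((p-h)@e).round(4))
a=get("scene");S=lambda u,v:(220+(u+.5)/5-.5,165+(v+.5)/5-.5)
for n,q in [("sprL",(86,136)),("sprR",(168,88))]:
    p=ray(a,S(*q),.015);print(n,p.round(4),((p-h)@e).round(4))
E
```

```text
block bottom [ 0.6732 -0.1091  0.006 ] 0.0642
block top edge [ 0.6702 -0.1072  0.052 ] 0.0612
springs L [ 0.6649 -0.0759  0.015 ] 0.0536
springs R [ 0.6613 -0.1459  0.015 ] 0.055
sprL [ 0.6685 -0.0745  0.015 ] 0.0571
sprR [ 0.661  -0.1435  0.015 ] 0.0546
```

The block face and the springs put the latched position near x≈0.611. I'll cover 20 mm, then go in small steps.

>>> drive_tool(
  targets=[
    [0,0,0,0.05,-0.004,0,0],
    [0,0,0,0.1,-0.007,0,0],
    [0,0,0,0.15,-0.011,0,0],
    [0,0,0,0.2,-0.014,0,0],
    [0,0,0,0.25,-0.018,0,0],
  ],
)

```text
clock: 15.15
position: [0.59, -0.1059, 0.0447]
ee_rot: [-2.301, -2.138, 0.001]
force: [-4.9, 0.0, 7.4]
width: 0.129
gripper_force: 20.0
```

>>> drive_tool(
  targets=[
    [0,0,0,0.05,-0.004,0,0],
    [0,0,0,0.1,-0.007,0,0],
    [0,0,0,0.15,-0.011,0,0],
    [0,0,0,0.2,-0.014,0,0],
    [0,0,0,0.25,-0.018,0,0],
  ],
)

```text
clock: 15.65
position: [0.6, -0.1066, 0.0447]
ee_rot: [-2.301, -2.138, 0.001]
force: [-5.0, 0.4, 6.5]
width: 0.123
gripper_force: 20.0
```

>>> drive_tool(
  targets=[
    [0,0,0,0.025,-0.002,0,0],
    [0,0,0,0.05,-0.004,0,0],
    [0,0,0,0.075,-0.005,0,0],
    [0,0,0,0.1,-0.007,0,0],
  ],
)

```text
clock: 16.05
position: [0.604, -0.1069, 0.0448]
ee_rot: [-2.301, -2.138, 0.001]
force: [-4.9, 0.1, 6.5]
width: 0.127
gripper_force: 20.0
```

>>> drive_tool(
  targets=[
    [0,0,0,0.025,-0.002,0,0],
    [0,0,0,0.05,-0.004,0,0],
    [0,0,0,0.075,-0.005,0,0],
    [0,0,0,0.1,-0.007,0,0],
  ],
)

```text
clock: 16.45
position: [0.608, -0.1072, 0.0447]
ee_rot: [-2.301, -2.138, 0.001]
force: [-5.5, -0.0, 6.5]
width: 0.129
gripper_force: 20.0
```

>>> drive_tool(
  targets=[
    [0,0,0,0.025,-0.002,0,0],
    [0,0,0,0.05,-0.004,0,0],
    [0,0,0,0.05,-0.004,0,0],
  ],
)

```text
clock: 16.75
position: [0.6102, -0.1074, 0.0447]
ee_rot: [-2.301, -2.138, 0.001]
force: [-3.6, 0.6, 5.4]
width: 0.132
gripper_force: 20.0
```

>>> drive_tool(
  targets=[
    [0,0,0,0.025,-0.002,0,0],
    [0,0,0,0.05,-0.004,0,0],
    [0,0,0,0.05,-0.004,0,0],
  ],
)

```text
clock: 17.05
position: [0.6123, -0.1075, 0.0447]
ee_rot: [-2.301, -2.138, 0.001]
force: [-2.2, 0.3, 6.3]
width: 0.128
gripper_force: 20.0
```

>>> drive_tool(
  targets=[
    [0,0,0,0.025,-0.002,0,0],
    [0,0,0,0.025,-0.002,0,0],
  ],
)

```text
clock: 17.25
position: [0.6129, -0.1076, 0.0447]
ee_rot: [-2.301, -2.138, 0.002]
force: [-5.2, 0.1, 7.1]
width: 0.127
gripper_force: 20.0
```

>>> drive_tool(
  targets=[
    [0,0,0,0.025,-0.002,0,0],
    [0,0,0,0.025,-0.002,0,0],
  ],
)

```text
clock: 17.45
position: [0.6134, -0.1077, 0.0447]
ee_rot: [-2.301, -2.138, 0.003]
force: [-6.3, 0.1, 9.1]
width: 0.13
gripper_force: 20.0
```

>>> drive_tool(
  targets=[
    [0,0,0,0.025,-0.002,0,0],
    [0,0,0,0.025,-0.002,0,0],
  ],
)

```text
clock: 17.65
position: [0.614, -0.1077, 0.0447]
ee_rot: [-2.3, -2.137, 0.004]
force: [-8.3, 1.1, 10.7]
width: 0.129
gripper_force: 20.0
```

>>> drive_tool(
  targets=[
    [0,0,0,0.025,-0.002,0,0],
    [0,0,0,0.025,-0.002,0,0],
  ],
)

```text
clock: 17.85
position: [0.6145, -0.1078, 0.0447]
ee_rot: [-2.3, -2.137, 0.005]
force: [-10.0, 0.9, 13.9]
width: 0.129
gripper_force: 20.0
```

The spring contact is clear: force has been rising about 3 N/mm since x≈0.6125, past the drop point. I'll check the catch by picture.

```bash
python3 - <<'E'
from h import *
a=get("scene");o=arm.observe()
print(o["position"],o["force"])
A=cv2.resize(a["pixels"][160:240,205:305],None,fx=7,fy=7,interpolation=cv2.INTER_CUBIC)
save(A,"pics/s5.png")
E
```

```text
[ 0.61449947 -0.10779458  0.04472748] [-11.2112658    0.11196144  12.37922717]
```

View pics/s5.png

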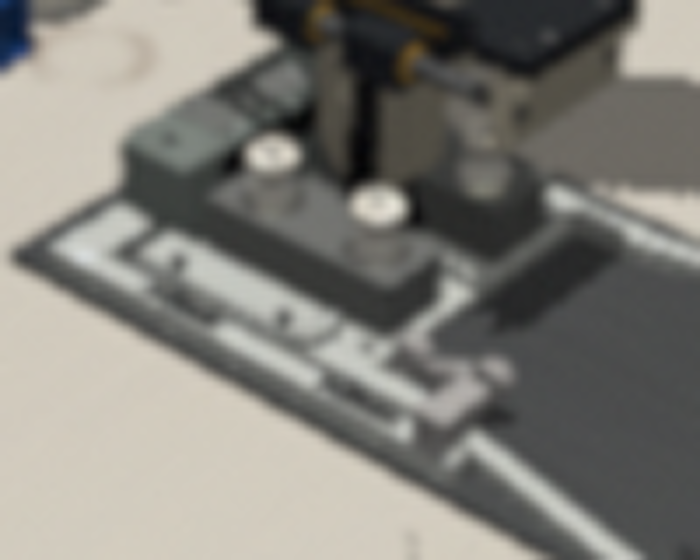

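The catch nose at (450,390)→(410,345) lies behind the foot's rear edge at (440,310), so it is down, and the vials are standing. Now I'm easing back to the catch, taking the down-pressure off as I go.

>>> drive_tool(
  targets=[
    [0,0,0,-0.03,0.002,0.005,0],
    [0,0,0,-0.06,0.004,0.008,0],
    [0,0,0,-0.09,0.006,0.008,0],
    [0,0,0,-0.12,0.009,0.008,0],
    [0,0,0,-0.12,0.009,0.008,0],
  ],
  force=30,
)

```text
clock: 18.4
position: [0.6122, -0.1076, 0.0448]
ee_rot: [2.301, 2.138, 0.001]
force: [1.2, 0.1, 1.0]
width: 0.126
gripper_force: 30.0
```

>>> drive_tool(
  targets=[
    [0,0,0,-0.02,0.001,0,0],
    [0,0,0,-0.04,0.003,0,0],
    [0,0,0,-0.04,0.003,0,0],
  ],
)

```text
clock: 18.7
position: [0.6104, -0.1075, 0.0447]
ee_rot: [2.301, 2.138, 0.001]
force: [2.1, -0.2, 0.5]
width: 0.13
gripper_force: 30.0
```

>>> drive_tool(
  targets=[
    [0,0,0,-0.02,0.001,0,0],
    [0,0,0,-0.02,0.001,0,0],
  ],
)

```text
clock: 18.9
position: [0.6095, -0.1074, 0.0447]
ee_rot: [2.302, 2.138, 0.0]
force: [2.0, -0.1, 0.6]
width: 0.133
gripper_force: 30.0
```

>>> drive_tool(
  targets=[
    [0,0,0,-0.02,0.001,0,0],
    [0,0,0,-0.02,0.001,0,0],
  ],
)

```text
clock: 19.1
position: [0.6087, -0.1075, 0.0447]
ee_rot: [2.302, 2.138, 0.001]
force: [2.9, -0.7, -0.2]
width: 0.13
gripper_force: 30.0
```

>>> drive_tool(
  targets=[
    [0,0,0,-0.02,0.001,0,0],
    [0,0,0,-0.02,0.001,0,0],
  ],
)

```text
clock: 19.3
position: [0.6084, -0.1076, 0.0448]
ee_rot: [2.301, 2.137, 0.002]
force: [5.8, -1.4, -2.4]
width: 0.132
gripper_force: 30.0
```

The catch holds. A little more pull, held for a moment.

>>> drive_tool(
  targets=[
    [0,0,0,-0.015,0.001,0,0],
    [0,0,0,-0.015,0.001,0,0],
    [0,0,0,-0.015,0.001,0,0],
  ],
)

```text
clock: 19.6
position: [0.6082, -0.1077, 0.0449]
ee_rot: [2.301, 2.136, 0.002]
force: [7.3, -1.2, -2.1]
width: 0.127
gripper_force: 30.0
```

>>> drive_tool(
  targets=[
    [0,0,0,-0.01,0.001,0,0],
    [0,0,0,-0.01,0.001,0,0],
    [0,0,0,-0.01,0.001,0,0],
    [0,0,0,-0.01,0.001,0,0],
    [0,0,0,-0.01,0.001,0,0],
  ],
)

```text
clock: 20.1
position: [0.6081, -0.1077, 0.045]
ee_rot: [2.301, 2.136, 0.003]
force: [6.9, -1.0, -2.7]
width: 0.127
gripper_force: 30.1
```

>>> drive_tool(
  targets=[
    [0,0,0,-0.015,0.001,0,0],
    [0,0,0,-0.015,0.001,0,0],
    [0,0,0,-0.015,0.001,0,0],
    [0,0,0,-0.015,0.001,0,0],
    [0,0,0,-0.015,0.001,0,0],
  ],
)

```text
clock: 20.6
position: [0.6079, -0.1078, 0.0451]
ee_rot: [2.301, 2.135, 0.004]
force: [8.2, -2.2, -2.5]
width: 0.129
gripper_force: 30.1
```

The pull of about 8 N held for over a second. I'm relieving the load, opening and retreating.

>>> drive_tool(
  targets=[
    [0,0,0,0.03,-0.002,0,0],
    [0,0,0,0.06,-0.004,-0.005,0],
    [0,0,0,0.09,-0.006,-0.005,0],
    [0,0,0,0.09,-0.006,-0.005,0],
  ],
)

```text
clock: 21.0
position: [0.6088, -0.1076, 0.0447]
ee_rot: [-2.301, -2.138, 0.003]
force: [-1.6, -1.2, 7.3]
width: 0.126
gripper_force: 30.0
```

>>> drive_tool(
  targets=[
    [0,0,0,0,0,0,0.3],
    [0,0,0,0,0,0,0.6],
    [0,0,0,0,0,0,0.9],
    [0,0,0,0,0,0,0.9],
    [0,0,0,0,0,0,0.9],
  ],
)

```text
clock: 21.5
position: [0.6095, -0.1074, 0.0443]
ee_rot: [-2.301, -2.138, 0.0]
force: [-1.3, -0.1, 0.6]
width: 0.511
gripper_force: 0.0
```

>>> drive_tool(
  targets=[
    [0,0,0,0,0,0,0.9],
    [0,0,0,0,0,0,0.9],
    [0,0,0,0,0,0,0.9],
    [0,0,0,0,0,0,0.9],
  ],
)

```text
clock: 21.9
position: [0.6097, -0.1074, 0.0445]
ee_rot: [2.302, 2.138, 0.0]
force: [0.3, 0.2, 0.9]
width: 0.864
gripper_force: 0.0
```

>>> drive_tool(
  targets=[
    [0,0,0,0,0,0.3,0.9],
    [0,0,0,0,0,0.9,0.9],
    [0,0,0,0,0,1.6,0.9],
    [0,0,0,0,0,2.5,0.9],
    [0,0,0,0,0,3.5,0.9],
  ],
)

```text
clock: 22.4
position: [0.6092, -0.1073, 0.1862]
ee_rot: [-2.301, -2.138, 0.001]
force: [0.4, -0.4, -0.6]
width: 0.901
gripper_force: 0.0
```

>>> drive_tool(
  targets=[
    [0,0,0,-0.8,0,0.5,0.9],
    [0,0,0,-1.8,0,0.8,0.9],
    [0,0,0,-2.8,0,0.8,0.9],
    [0,0,0,-3.0,0,0.8,0.9],
    [0,0,0,-3.0,0,0.8,0.9],
  ],
)

```text
clock: 22.9
position: [0.489, -0.1078, 0.2176]
ee_rot: [2.301, 2.136, -0.0]
force: [0.3, -0.0, 0.0]
width: 0.901
gripper_force: 0.0
```

```bash
python3 - <<'E'
from h import *
a=get("scene");o=arm.observe()
print(o["position"],o["force"],o["dq"].round(3))
A=cv2.resize(a["pixels"][155:240,205:315],None,fx=7,fy=7,interpolation=cv2.INTER_CUBIC)
save(A,"pics/s6.png")
E
```

```text
[ 0.49029913 -0.10766239  0.21740007] [-0.34385525  0.40996883  0.55035905] [-0.015  0.034  0.003 -0.033  0.003 -0.007 -0.003]
```

View pics/s6.png

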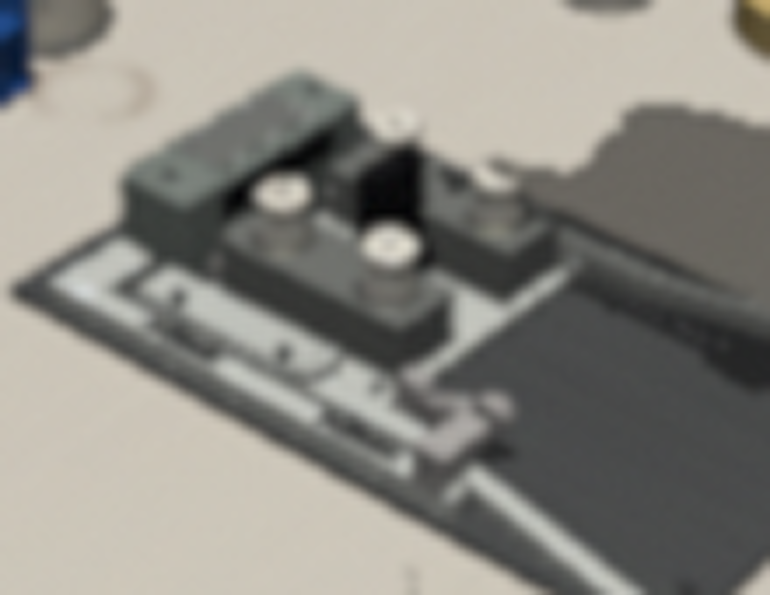

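The carrier is latched flat, with the catch at (420,385) down behind its rear edge. All four vials stand at (283,190), (390,245), (395,122) and (495,178), and the gripper is clear.

```bash
python3 -c "
from cell import arm
print(arm.sign_off())"
```

```text
the job is handed in; nothing more can be done
None
```

The carrier is docked with the catch down behind it, it held a pull of about 8 N, the gripper is clear with all four vials standing, and the job is handed in; no verdict was returned.

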